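# Pack an impression kit into its moulded inserts

### The job

Pack the dental impression kit back into its three moulded inserts: lay the upper tray (closed palate) and the lower tray (open horseshoe) each flat on the floor of the recess of its own shape, with its handle out over the recess's open channel, and stand the large measuring scoop upright on the floor of the round well. Then nest the small scoop fully down inside the large one, with its handle turned about a quarter turn or more away from the large one's handle so that the two clear each other. Leave the mixing bowl and the powder tub where they stand.

Things in the scene. Friction and masses are not known exactly. Their poses are not given: they have to be found in the camera images.
- upper_tray: Upper impression tray, perforated steel, 60 g: D-shaped arch 72 wide (y), 56 long, 20 mm high, closed plate across its middle. Origin: underside, centre of the curved front wall, where the handle starts. z up; +x out along the handle, arch from x = -56 to 0 mm. Handle: flat bar 16 mm wide (y), 4 thick, z = 16 to 20 mm, free from x = 2 to 46 mm; pinch across its width from above at x = 26.
- lower_tray: Lower impression tray, perforated steel, 60 g: horseshoe 66 wide (y), 56 long, 20 mm high, middle open (34 mm gap, open towards -x). Origin: underside, centre of the curved front wall, where the handle starts. z up; +x out along the handle, horseshoe from x = -56 to 0 mm. Handle: bar 16 mm wide (y), z = 16 to 20 mm, free from x = 2 to 46 mm; pinch across its width from above at x = 26.
- large_scoop: Large white plastic scoop, 70 g, upright: open cup, outside 56 mm across at foot, 66 at rim, 33 high, inside 50 at floor, 60 at rim, floor 3 thick. Origin: underside on the cup's axis. z up, +x along its level handle: 12 mm wide (y), z = 28 to 38 mm, out to x = 101; pinch across its width from above at x = 62.
- small_scoop: Small white plastic scoop, 40 g, upright: open cup, outside 32 mm across at foot, 40 at rim, 36 high. Origin: underside on the cup's axis. z up, +x along its level handle: 10 mm wide (y), z = 32 to 38 mm, out to x = 90; pinch from above at x = 62. Nested, its origin is 3 mm above the large scoop's and its handle 2 mm over that rim; straight over the large handle it would foul it.
- small_scoop_tip (a point): Outer part of the small scoop's handle, 85 mm from its cup's axis, at z = 35 mm of the scoop.
- insert_palate: Fixed dark grey block 100 (x) by 106 mm, 12 high, x = -74 to 26: D-shaped recess for the upper tray, 8 mm larger all round, lighter floor at z = 4 mm, nothing standing in it; 34 mm wide handle channel from its curved front to the edge, same floor. Origin: underside, where the tray's origin belongs (4 mm above it); +x out along the channel, as the tray's handle.
- insert_horseshoe: Fixed dark grey block 100 by 100 mm, 12 high, x = -74 to 26: horseshoe recess for the lower tray, 8 mm larger all round, floor at z = 4 mm; a tongue 18 mm wide, 12 high, stands in it from the back to x = -24. Handle channel 34 mm wide at the curved front. Origin: underside, where the tray's origin belongs (4 mm above it); +x out along the channel, as the tray's handle.
- insert_round: Fixed dark grey insert block, 104 x 104 mm, 12 mm high, with a round well 82 mm across, floor at z = 4 mm, for the large scoop. Origin: underside, on the well's axis. The scoop's handle, above the block, may point any way.
- mixing_bowl: Bystander: open blue-grey mixing bowl, 120 mm across, 55 mm high, at the right of the work. Origin: centre of its underside.
- powder_tub: Bystander: white lidded round tub, 96 mm across, 115 mm high, at the left of the work. Origin: centre of its underside.
Things that resemble listed ones, but are neither listed nor needed, are in the scene too. Leave any green look-alike of the insert_palate alone.

How it is judged:
By the outcome, as a careful person would: the job done as asked, in the order asked, and still so for the second after the job is handed in, with the robot touching nothing.
It also fails if it takes over 102 s, if anything falls off the work surface, if the arm or the gripper's body presses on something with over 40 N, if the wrist force passes 120 N, or if a joint passes its speed limit or range.

### The arm

A 6-joint arm with a two-finger parallel gripper is mounted at the origin on the work surface. World frame = base frame: x ahead of the robot, y to its left, z up, the work surface at z = 0. Lengths are in m, angles in rad, forces in N, time in s.
With the tool pointing down it reaches from about 0.275 to 0.75 m from the base axis. Payload 10.2 kg.
Tool frame: the origin (TCP) lies midway between the tips of the shut fingers; the grasp point (between the pads) lies 19 mm behind it (bot.grip_point_offset is the distance from the TCP to the grasp point, in m); x points along the fingers, y is the direction in which the jaws open and shut, and the axes are right-handed (so a half turn about x gives the same grasp; the last joint's range is limited). The gripper opens to 88 mm and grips with 3 to 60 N. Pads are 18 mm wide; open, the fingers measure 123 mm over their backs; the gripper's body (75 mm by 187 mm) begins 45 mm behind the grasp point.
Start: joints at [-1.437, 0.313, 1.498, -0, 1.331, -0.223], TCP at [0.183, -0.492, 0.239] pointing down, gripper open.
Joint ranges: [-2.94, 2.94], [-0.97, 2.17], [0.19, 2.56], [-1.23, 4.37], [0.02, 3.11], [-2.88, 2.88]. Speed limits (rad/s): [2.39, 2.39, 3.01, 3.14, 3.14, 3.14].

### API

Orientations are given as a 3x3 rotation matrix whose columns are the frame's x, y, z axes.
In Python, from station import bot gives the robot as it stands.
- The arm moves only by the tool move_arm, never from a script. Its argument "motion" is a list of rows, each an object of numbers: "dx", "dy", "dz": the shift along the tool's x, y, z in m; "turn": the turn about the tool's x in rad. In form: [{"dx": .., "dy": .., "dz": .., "turn": ..}, ...]. A call has 1 to 12 rows; each row shifts and turns the commanded pose from where the row before left it, along the tool's axes as they then stand; what a row does not reach is not made up. A row lasts 1/10 s, in which the tool goes at most 50 mm and 8.59 degrees, less where a joint would pass 70% of its speed; a pose out of reach is approached as far as the arm can. A call with a gripper value outside its range is refused whole. "grip" is the gripper command: -1 is fully open, 1 is shut, values between are in proportion, set as the call begins (left out, the last holds). The fingers move at their own pace and stop on an object; "squeeze" is the grip in N (left out, the last holds). Time passes only in rows, so rows that do not move let the fingers close. It gives the time, the measured TCP pose, the force and the opening at its end, in the units of the state.
- bot.observe(): the state, without advancing time (a new reading comes with each control period).
- bot.get_image(name): name is "side" or "top"; returns a dict with "img" (384x512x3 uint8, red, green, blue), "depth" (384x512 float32, m along the optical axis (not along the pixel's ray), 0 where there is no reading), "K" (3x3 intrinsics, pixels), "rvec" (rotation vector, rad) and "tvec" (3), from world to camera coordinates, as OpenCV has them. Camera axes: x right, y down, z forward; pixel columns grow to the right and rows downward; lengths in m; the calibration is good to about 2 mm. A picture is of the moment at which its call begins.
- bot.job_done(): hands the job in, once; it reports no verdict.
Trained networks look in a picture, given as the dict that the camera call returned (one of the last four; its "shot" number tells which), for a name from the list of things; names that differ only in an ending like _2 or _b are one class to them, and where a whole thing is asked for, a point or a joint stands for the part that bears it (a point fixed in the world has none). Each returns a list of dicts, best first, with "confidence" (0 to 1); they miss things now and then, are a little off and sometimes report something else, mostly with a low value. They report only what shows in the picture. A call takes as long as a camera call. They do not tell look-alikes from the thing itself.
- bot.look_for(picture, label): "box" ([centre column, centre row, width, height] as shares, 0 to 1, of the picture: columns of its width, rows of its height, round what is visible of it).
- bot.pinpoint(picture, label): "position" ([column, row] as shares, 0 to 1, of the picture: columns of its width, rows of its height: a listed point, or the origin of a listed thing).
The state is a dict: "t": time; "q": joint angles; "joint_vel": joint speeds; "joint_torque": joint torques, N m; "tcp_pos": TCP position; "eef_rot": TCP orientation; "contact_force": force on the tool from outside, world axes, zero at the start; "ft_torque": the same for the moment, N m; "gripper_width": opening from 0.0 (shut) to 1.0 (fully open).
Only numpy, scipy, OpenCV 4.12 (cv2) and the standard library are available. Lean on these libraries where they do the work, as an engineer would, in place of code of your own. Each camera call takes 0.05 s, during which the arm holds its last target. There are 200 camera calls.

## Working session

There is one attempt and no reset: what is moved stays moved. The work goes in short steps, Python scripts to look and compute and a tool call to move; the robot and the scene stay as the last step left them, time stands still between calls to the robot, and variables do not carry over. Pictures are saved under pics/ and viewed, about 12 in all and at most 16, crops included, and the job is handed in when it is done.

Besides the shell and the picture viewer there is one more tool, called after "Call:" as name([rows], argument=value, ...), one row to a line, values as JSON. move_arm: Moves the arm, as the interface text tells. Its arguments: {"type":"object","properties":{"motion":{"type":"array"},"grip":{"type":"number"},"squeeze":{"type":"number"}},"required":["motion"]}

```bash
ls; mkdir -p pics; cat > h.py <<'E'
import numpy as np, cv2
from station import bot
def cam(p):
    R=cv2.Rodrigues(np.array(p["rvec"],float))[0]; return np.array(p["K"],float),R,np.array(p["tvec"],float).ravel()
def cloud(p):
    K,R,t=cam(p); d=p["depth"]; v,u=np.mgrid[0:d.shape[0],0:d.shape[1]]
    c=np.stack([(u-K[0,2])/K[0,0]*d,(v-K[1,2])/K[1,1]*d,d],-1)
    w=(c-t)@R; w[d==0]=np.nan; return w
def ray(p,u,v,z):
    K,R,t=cam(p); d=R.T@np.linalg.inv(K)@np.array([u,v,1.]); o=-R.T@t
    return o+d*(z-o[2])/d[2]
E
python3 - <<'E'
from h import *
for n in("top","side"):
    p=bot.get_image(n); cv2.imwrite(f"pics/{n}0.png",cv2.cvtColor(p["img"],cv2.COLOR_RGB2BGR) if n=="side" else cv2.resize(cv2.cvtColor(p["img"],cv2.COLOR_RGB2BGR),(800,600)))
    if n=="top":
        Z={"upper_tray":0,"lower_tray":0,"large_scoop":0,"small_scoop":0,"small_scoop_tip":.035,"insert_palate":0,"insert_horseshoe":0,"insert_round":0,"mixing_bowl":0,"powder_tub":0}
        for l,z in Z.items():
            for r in bot.pinpoint(p,l)[:4]:
                u,v=r["position"][0]*512,r["position"][1]*384
                print(l,round(r["confidence"],2),round(u),round(v),ray(p,u,v,z).round(3))
    K,R,t=cam(p); print(n,(-R.T@t).round(3),R.round(2).tolist(),K[0,0])
s=bot.observe();print(s["eef_rot"],s["t"])
E
```

```text
pics
upper_tray 0.7 322 181 [ 0.625 -0.227  0.   ]
upper_tray 0.39 289 230 [ 0.454 -0.109  0.   ]
upper_tray 0.39 99 190 [0.594 0.544 0.   ]
lower_tray 0.55 255 183 [0.617 0.007 0.   ]
large_scoop 0.57 165 229 [0.459 0.312 0.   ]
small_scoop 0.45 289 230 [ 0.452 -0.108  0.   ]
small_scoop_tip 0.73 297 209 [ 0.522 -0.134  0.035]
small_scoop_tip 0.5 317 181 [ 0.616 -0.204  0.035]
insert_palate 0.96 230 232 [0.446 0.091 0.   ]
insert_palate 0.95 162 138 [0.784 0.333 0.   ]
insert_palate 0.6 185 273 [0.314 0.242 0.   ]
insert_horseshoe 0.75 192 185 [0.61  0.223 0.   ]
insert_horseshoe 0.23 290 232 [ 0.446 -0.113  0.   ]
insert_round 0.8 349 234 [ 0.439 -0.315  0.   ]
mixing_bowl 0.66 400 188 [ 0.597 -0.502  0.   ]
powder_tub 0.73 255 183 [0.619 0.006 0.   ]
top [0.316 0.027 1.373] [[-0.01, -1.0, 0.02], [-0.98, 0.0, -0.19], [0.19, -0.02, -0.98]] 403.8643778677419
side [0.405 0.779 0.865] [[-0.98, -0.18, -0.0], [-0.12, 0.7, -0.71], [0.13, -0.69, -0.71]] 388.471258736526
[[ 5.43443465e-06  3.49274427e-01 -9.37020477e-01]
 [ 7.36203405e-05 -9.37020475e-01 -3.49274426e-01]
 [-9.99999997e-01 -6.70856576e-05 -3.08058788e-05]] 0.6
```

View pics/top0.png

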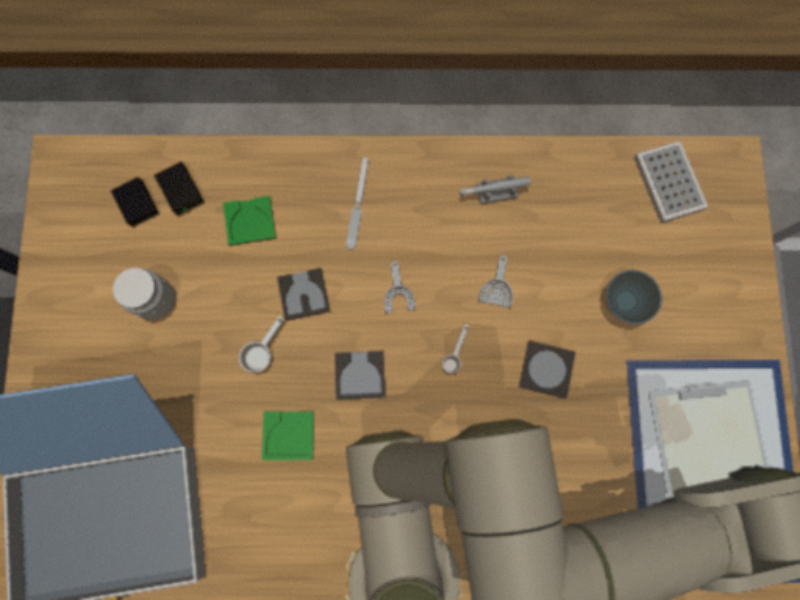

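View pics/side0.png

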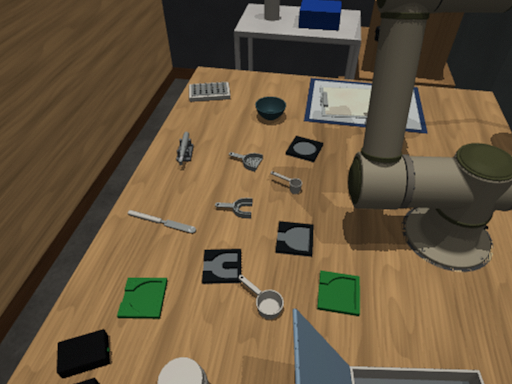

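```bash
cat >> h.py <<'E'
from scipy.optimize import minimize
S=2.0 # px per mm
def rect(p,cx,cy,z,half=80):
    K,R,t=cam(p); n=int(2*half*S)
    # px (i,j): world x = cx+half-i/S , y = cy+half-j/S  (x up, y left)
    P=K@np.c_[R[:,0],R[:,1],R[:,2]*z+t]
    A=np.array([[0,-1e-3/S,cx+half*1e-3],[-1e-3/S,0,cy+half*1e-3],[0,0,1]])
    H=P@A
    A[0]=[0,-1e-3/S,cx+half*1e-3]
    return cv2.warpPerspective(p["img"],H,(n,n),flags=cv2.INTER_LINEAR|cv2.WARP_INVERSE_MAP)
def D(w,L,r=None):
    r=r or w/2; a=np.linspace(-np.pi/2,np.pi/2,40)
    return [(-L,-w/2)]+[(-r+r*np.cos(b),w/2*np.sin(b)) for b in a]+[(-L,w/2)]
def circ(r): a=np.linspace(0,2*np.pi,60); return [(r*np.cos(b),r*np.sin(b)) for b in a]
def bar(x0,x1,w): return [(x0,-w/2),(x1,-w/2),(x1,w/2),(x0,w/2)]
def lin(z0,z1,n=5): return np.linspace(z0,z1,n)
def horse(w,L,g):
    o=D(w,L); i=[(x-(w-g)/2,y) for x,y in D(g,L-(w-g)/2)]; return o+i[::-1]
MODEL={"upper_tray":[(D(72,56),z) for z in lin(0,20)]+[(bar(-2,46,16),z) for z in(16,20)],
"lower_tray":[(horse(66,56,34),z) for z in lin(0,20)]+[(bar(-2,46,16),z) for z in(16,20)],
"large_scoop":[(circ(28+5*f),33*f) for f in lin(0,1)]+[(bar(30,101,12),z) for z in(28,38)],
"small_scoop":[(circ(16+4*f),36*f) for f in lin(0,1)]+[(bar(18,90,10),z) for z in(32,38)],
"insert_palate":[(bar(-74,26,106),z) for z in (0,6,12)],"insert_horseshoe":[(bar(-74,26,100),z) for z in (0,6,12)],
"insert_round":[(bar(-52,52,104),z) for z in (0,6,12)]}
def render(p,name,pose,cx,cy,zb=0,half=80):
    K,R,t=cam(p); o=-R.T@t; m=np.zeros((int(2*half*S),)*2,np.uint8); c,s=np.cos(pose[2]),np.sin(pose[2])
    for poly,z in MODEL[name]:
        q=np.array(poly)*1e-3; w=np.c_[pose[0]+c*q[:,0]-s*q[:,1],pose[1]+s*q[:,0]+c*q[:,1],np.full(len(q),zb+z*1e-3)]
        g=o+(w-o)*((zb-o[2])/(w[:,2:]-o[2]))
        px=np.c_[(cy+half*1e-3-g[:,1])*1e3*S,(cx+half*1e-3-g[:,0])*1e3*S]
        cv2.fillPoly(m,[np.round(px*16).astype(np.int32)],255,shift=4)
    return m
def mask(rgb):
    hsv=cv2.cvtColor(rgb,cv2.COLOR_RGB2HSV).astype(float); return np.clip((110-hsv[...,1])/50,0,1)*255
def fit(p,name,x,y,th,zb=0,half=80,mk=mask):
    im=rect(p,x,y,zb,half); M=cv2.GaussianBlur(mk(im).astype(np.float32),(0,0),5)
    f=lambda v: float(((cv2.GaussianBlur(render(p,name,(x+v[0]*1e-3,y+v[1]*1e-3,th+v[2]/40),x,y,zb,half).astype(np.float32),(0,0),5)-M)**2).mean())
    best=None
    for d0 in(-10,10):
        r=minimize(f,[0,0,0],method="Nelder-Mead",options=dict(initial_simplex=[[0,0,0],[d0,0,0],[0,d0,0],[0,0,d0]],xatol=.1,fatol=.1,maxiter=200))
        if best is None or r.fun<best.fun: best=r
    v=best.x; pose=(x+v[0]*1e-3,y+v[1]*1e-3,th+v[2]/40)
    im=im.copy(); c,_=cv2.findContours(render(p,name,pose,x,y,zb,half),cv2.RETR_LIST,cv2.CHAIN_APPROX_NONE)
    cv2.drawContours(im,c,-1,(255,0,0),1); return pose,best.fun,im
E
cat > m.py <<'E'
from h import *
G={"upper_tray":(.63,-.225,.0),"lower_tray":(.62,.0,.0),"large_scoop":(.455,.31,-.5),"small_scoop":(.44,-.115,-.2),
"insert_palate":(.44,.087,.0),"insert_horseshoe":(.61,.22,.15),"insert_round":(.435,-.32,-.2)}
def dark(rgb): # insert: non-wood, non green
    return mask(rgb)
p=bot.get_image("top"); ims=[]
for n,g in G.items():
    pose,f,im=fit(p,n,*g); print(n,np.round(pose,4),round(f)); cv2.putText(im,n,(5,15),0,.5,(255,255,0)); ims.append(cv2.resize(im,(200,200)) if 0 else cv2.resize(im,(200,290)[:1]*2))
ims.append(ims[0]*0)
out=np.vstack([np.hstack(ims[:4]),np.hstack(ims[4:])]); cv2.imwrite("pics/fit.png",out[...,::-1])
E
python3 m.py
```

```text
upper_tray [ 0.6313 -0.2161 -0.2065] 275
lower_tray [0.617  0.0097 0.1144] 320
large_scoop [ 0.4585  0.3128 -0.572 ] 219
small_scoop [ 0.4412 -0.1037 -0.3961] 104
insert_palate [0.4456 0.0923 0.0351] 269
insert_horseshoe [0.6236 0.2209 0.1907] 1480
insert_round [ 0.4318 -0.3153 -0.226 ] 681
```

View pics/fit.png

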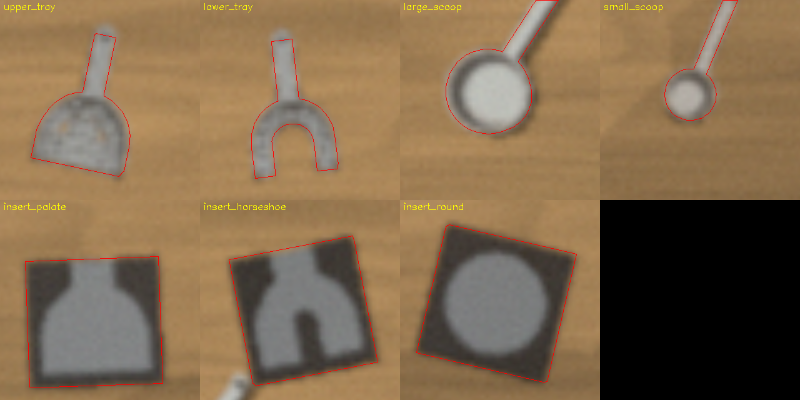

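```bash
cat > go.py <<'E'
import sys
from h import *
# go.py x y z yawdeg : tool-frame shifts (before turn) and turn
def go(x,y,z,yaw):
    s=bot.observe(); R=np.array(s["eef_rot"]); d=R.T@(np.array([x,y,z])-np.array(s["tcp_pos"]))
    a=np.degrees(np.arctan2(R[1,1],R[0,1])); t=np.radians((a-yaw+180)%360-180)
    print("t",round(s["t"],2),"tcp",np.round(s["tcp_pos"],4),"yaw",a.round(1),"-> dx dy dz",d.round(4),"turn",t.round(3),"q6",np.round(s["q"][5],2),"w",s["gripper_width"],"F",np.round(s["contact_force"],1))
if __name__=="__main__": go(*map(float,sys.argv[1:5]))
E
python3 go.py .6665 -.2235 .006 -101.8
```

```text
t 0.65 tcp [ 0.1834 -0.4919  0.2387] yaw -69.6 -> dx dy dz [ 0.2327 -0.0828 -0.5465] turn 0.563 q6 -0.22 w 1.001164461754705 F [-0.3 -0.6  0.9]
```

Call:
move_arm([
  {"dz": -0.042, "dy": -0.0064},
  {"dz": -0.042, "dy": -0.0064},
  {"dz": -0.042, "dy": -0.0064},
  {"dz": -0.042, "dy": -0.0064},
  {"dz": -0.042, "dy": -0.0064},
  {"dz": -0.042, "dy": -0.0064},
  {"dz": -0.042, "dy": -0.0064},
  {"dz": -0.042, "dy": -0.0064},
  {"dz": -0.042, "dy": -0.0064},
  {"dz": -0.042, "dy": -0.0064},
  {"dz": -0.042, "dy": -0.0064},
  {"dz": -0.042, "dy": -0.0064},
], grip=-0.1, squeeze=30)

```text
$.motion[0]: bad value
```

Call:
move_arm([
  {"dz": -0.042, "dy": -0.006},
  {"dx": 0.03, "turn": 0.14},
  {"dx": 0.03, "turn": 0.14},
  {"dx": 0.03, "turn": 0.14},
  {"dx": 0.03, "turn": 0.143},
  {},
  {},
])

```text
$.motion[0]: bad value
```

```bash
python3 go.py .6665 -.2235 .006 -101.8; python3 - <<'E'
from h import *
p=bot.get_image("top"); cv2.imwrite("pics/c1.png",cv2.resize(p["img"][100:260,220:420,::-1],(800,600)))
E
```

```text
t 0.65 tcp [ 0.1834 -0.4919  0.2387] yaw -69.6 -> dx dy dz [ 0.2327 -0.0828 -0.5465] turn 0.563 q6 -0.22 w 1.001164461754705 F [-0.3 -0.6  0.9]
```

Call:
move_arm([
  {"dx": 0, "dy": -0.0064, "dz": -0.042, "turn": 0},
  {"dx": 0, "dy": -0.0064, "dz": -0.042, "turn": 0},
  {"dx": 0, "dy": -0.0064, "dz": -0.042, "turn": 0},
  {"dx": 0, "dy": -0.0064, "dz": -0.042, "turn": 0},
  {"dx": 0, "dy": -0.0064, "dz": -0.042, "turn": 0},
  {"dx": 0, "dy": -0.0064, "dz": -0.042, "turn": 0},
  {"dx": 0, "dy": -0.0064, "dz": -0.042, "turn": 0},
  {"dx": 0, "dy": -0.0064, "dz": -0.042, "turn": 0},
  {"dx": 0, "dy": -0.0064, "dz": -0.042, "turn": 0},
  {"dx": 0, "dy": -0.0064, "dz": -0.042, "turn": 0},
  {"dx": 0, "dy": -0.0064, "dz": -0.042, "turn": 0},
  {"dx": 0, "dy": -0.0064, "dz": -0.042, "turn": 0},
], grip=-0.1, squeeze=30)

```text
t: 1.9
tcp_pos: [0.6302, -0.2428, 0.2387]
eef_rot: [[0.0, 0.349, -0.937], [-0.0, -0.937, -0.349], [-1.0, 0.0, 0.0]]
contact_force: [0.2, -1.5, -0.2]
gripper_width: 0.548
```

Call:
move_arm([
  {"dx": 0, "dy": -0.006, "dz": -0.042, "turn": 0},
  {"dx": 0.03, "dy": 0, "dz": 0, "turn": 0.14},
  {"dx": 0.03, "dy": 0, "dz": 0, "turn": 0.14},
  {"dx": 0.03, "dy": 0, "dz": 0, "turn": 0.14},
  {"dx": 0.03, "dy": 0, "dz": 0, "turn": 0.143},
  {"dx": 0, "dy": 0, "dz": 0, "turn": 0},
])

```text
t: 2.5
tcp_pos: [0.6643, -0.2228, 0.1141]
eef_rot: [[-0.007, -0.206, -0.979], [0.004, -0.979, 0.206], [-1.0, -0.002, 0.008]]
contact_force: [0.7, -0.1, -0.7]
gripper_width: 0.553
```

```bash
python3 go.py .6665 -.2235 .006 -101.8
```

```text
t 2.5 tcp [ 0.6643 -0.2228  0.1141] yaw -101.9 -> dx dy dz [ 0.1081  0.0005 -0.0031] turn -0.002 q6 1.29 w 0.5526485391837213 F [ 0.7 -0.1 -0.7]
```

Call:
move_arm([
  {"dx": 0.027, "dy": 0, "dz": -0.001, "turn": 0},
  {"dx": 0.027, "dy": 0, "dz": 0, "turn": 0},
  {"dx": 0.027, "dy": 0, "dz": 0, "turn": 0},
  {"dx": 0.022, "dy": 0, "dz": 0, "turn": 0},
  {"dx": 0.0, "dy": 0, "dz": 0, "turn": 0},
  {"dx": 0.0, "dy": 0, "dz": 0, "turn": 0},
])

```text
t: 3.1
tcp_pos: [0.6678, -0.2243, 0.0176]
eef_rot: [[0.002, -0.203, -0.979], [-0.001, -0.979, 0.203], [-1.0, 0.001, -0.002]]
contact_force: [0.1, -0.2, 0.4]
gripper_width: 0.552
```

```bash
python3 go.py .6665 -.2235 .006 -101.8;python3 - <<'E'
from h import *
a=[]
for n,(u,v) in {"top":(320,180),"side":(245,160)}.items():
    p=bot.get_image(n); a.append(cv2.resize(p["img"][v-50:v+50,u-60:u+60,::-1],(400,333)))
cv2.imwrite("pics/c1.png",np.hstack(a))
E
```

```text
t 3.1 tcp [ 0.6678 -0.2243  0.0176] yaw -101.7 -> dx dy dz [ 0.0116 -0.0005  0.0015] turn 0.002 q6 1.28 w 0.5522895236835139 F [ 0.1 -0.2  0.4]
```

View pics/c1.png

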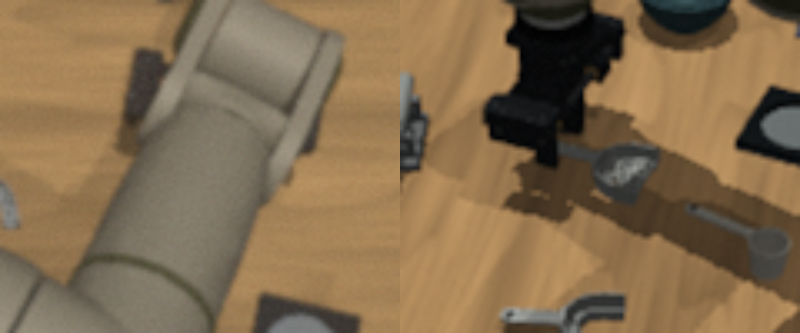

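Call:
move_arm([
  {"dx": 0.011, "dy": 0, "dz": 0.001, "turn": 0},
  {"dx": 0.0, "dy": 0, "dz": 0, "turn": 0},
])

```text
t: 3.4
tcp_pos: [0.6655, -0.2234, 0.0038]
eef_rot: [[-0.001, -0.204, -0.979], [0.001, -0.979, 0.204], [-1.0, -0.0, 0.002]]
contact_force: [-0.2, -0.2, -0.3]
gripper_width: 0.553
```

Call:
move_arm([
  {"dx": 0, "dy": 0, "dz": 0, "turn": 0},
  {"dx": 0, "dy": 0, "dz": 0, "turn": 0},
  {"dx": 0, "dy": 0, "dz": 0, "turn": 0},
  {"dx": 0, "dy": 0, "dz": 0, "turn": 0},
  {"dx": 0, "dy": 0, "dz": 0, "turn": 0},
  {"dx": 0, "dy": 0, "dz": 0, "turn": 0},
], grip=1, squeeze=30)

```text
t: 4.0
tcp_pos: [0.6661, -0.2237, 0.0049]
eef_rot: [[0.0, -0.205, -0.979], [-0.0, -0.979, 0.205], [-1.0, 0.0, -0.0]]
contact_force: [0.4, -0.2, 0.4]
gripper_width: 0.171
```

```bash
python3 go.py .6665 -.2235 .006 -101.8
```

```text
t 4.0 tcp [ 0.6661 -0.2237  0.0049] yaw -101.8 -> dx dy dz [-0.0011 -0.0003 -0.0003] turn -0.0 q6 1.29 w 0.17060778848960226 F [ 0.4 -0.2  0.4]
```

Call:
move_arm([
  {"dx": -0.01, "dy": 0, "dz": 0, "turn": 0},
  {"dx": -0.02, "dy": 0, "dz": 0, "turn": 0},
  {"dx": -0.03, "dy": 0, "dz": 0, "turn": 0},
  {"dx": -0.03, "dy": 0, "dz": 0, "turn": 0},
  {"dx": -0.02, "dy": 0, "dz": 0, "turn": 0},
  {"dx": 0, "dy": 0, "dz": 0, "turn": -0.12},
  {"dx": 0, "dy": 0, "dz": 0, "turn": -0.12},
  {"dx": 0, "dy": 0, "dz": 0, "turn": 0},
])

```text
t: 4.8
tcp_pos: [0.6661, -0.2237, 0.1155]
eef_rot: [[0.001, 0.035, -0.999], [-0.0, -0.999, -0.035], [-1.0, 0.0, -0.001]]
contact_force: [-0.2, 0.6, -1.0]
gripper_width: 0.171
```

```bash
python3 go.py .4812 .0936 .010 -88
```

```text
t 4.8 tcp [ 0.6661 -0.2237  0.1155] yaw -88.0 -> dx dy dz [ 0.1053 -0.3236  0.1737] turn 0.0 q6 1.05 w 0.1706671564191912 F [-0.2  0.6 -1. ]
```

Call:
move_arm([
  {"dx": 0, "dy": -0.0324, "dz": 0.0174, "turn": 0},
  {"dx": 0, "dy": -0.0324, "dz": 0.0174, "turn": 0},
  {"dx": 0, "dy": -0.0324, "dz": 0.0174, "turn": 0},
  {"dx": 0, "dy": -0.0324, "dz": 0.0174, "turn": 0},
  {"dx": 0, "dy": -0.0324, "dz": 0.0174, "turn": 0},
  {"dx": 0, "dy": -0.0324, "dz": 0.0174, "turn": 0},
  {"dx": 0, "dy": -0.0324, "dz": 0.0174, "turn": 0},
  {"dx": 0, "dy": -0.0324, "dz": 0.0174, "turn": 0},
  {"dx": 0, "dy": -0.0324, "dz": 0.0174, "turn": 0},
  {"dx": 0, "dy": -0.0324, "dz": 0.0174, "turn": 0},
  {"dx": 0, "dy": 0, "dz": 0, "turn": 0},
])

```text
t: 5.9
tcp_pos: [0.4793, 0.097, 0.1151]
eef_rot: [[-0.001, 0.034, -0.999], [0.001, -0.999, -0.034], [-1.0, -0.001, 0.001]]
contact_force: [-0.1, -0.4, -0.7]
gripper_width: 0.175
```

Call:
move_arm([
  {"dx": 0.025, "dy": 0, "dz": 0, "turn": 0},
  {"dx": 0.025, "dy": 0, "dz": 0, "turn": 0},
  {"dx": 0.015, "dy": 0, "dz": 0, "turn": 0},
  {"dx": 0, "dy": 0, "dz": 0, "turn": 0},
])

```text
t: 6.3
tcp_pos: [0.4807, 0.0937, 0.0484]
eef_rot: [[-0.003, 0.031, -1.0], [0.0, -1.0, -0.031], [-1.0, -0.0, 0.003]]
contact_force: [0.0, -0.0, 0.4]
gripper_width: 0.171
```

```bash
python3 go.py .4812 .0936 .010 -88;python3 - <<'E'
from h import *
p=bot.get_image("side"); cv2.imwrite("pics/c2.png",cv2.resize(p["img"][170:290,220:380,::-1],(640,480)))
E
```

```text
t 6.3 tcp [0.4807 0.0937 0.0484] yaw -88.2 -> dx dy dz [ 0.0384  0.0002 -0.0006] turn -0.004 q6 1.49 w 0.17076158620318974 F [ 0.  -0.   0.4]
```

View pics/c2.png

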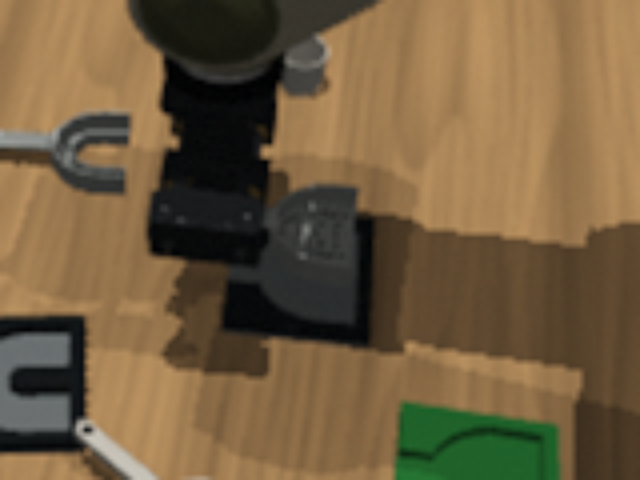

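Call:
move_arm([
  {"dx": 0.012, "dy": 0, "dz": -0.0005, "turn": -0.004},
  {"dx": 0.012, "dy": 0, "dz": 0, "turn": 0},
  {"dx": 0.008, "dy": 0, "dz": 0, "turn": 0},
  {"dx": 0.005, "dy": 0, "dz": 0, "turn": 0},
  {"dx": 0, "dy": 0, "dz": 0, "turn": 0},
  {"dx": 0, "dy": 0, "dz": 0, "turn": 0},
])

```text
t: 6.95
tcp_pos: [0.4819, 0.0943, 0.0128]
eef_rot: [[0.0, 0.038, -0.999], [-0.0, -0.999, -0.038], [-1.0, 0.0, -0.0]]
contact_force: [0.0, -0.3, -0.6]
gripper_width: 0.172
```

```bash
python3 go.py .4812 .0936 .010 -88
```

```text
t 6.95 tcp [0.4819 0.0943 0.0128] yaw -87.8 -> dx dy dz [0.0028 0.0007 0.0007] turn 0.003 q6 1.49 w 0.17243943797974481 F [ 0.  -0.3 -0.6]
```

Lower the rest, then open a little and lift.

Call:
move_arm([
  {"dx": 0.003, "dy": 0, "dz": 0, "turn": 0},
  {"dx": 0, "dy": 0, "dz": 0, "turn": 0},
  {"dx": 0, "dy": 0, "dz": 0, "turn": 0},
])

```text
t: 7.25
tcp_pos: [0.4818, 0.0943, 0.0098]
eef_rot: [[0.0, 0.038, -0.999], [0.0, -0.999, -0.038], [-1.0, 0.0, -0.0]]
contact_force: [-0.7, -0.2, -0.8]
gripper_width: 0.17
```

Call:
move_arm([
  {"dx": 0, "dy": 0, "dz": 0, "turn": 0},
  {"dx": 0, "dy": 0, "dz": 0, "turn": 0},
  {"dx": 0, "dy": 0, "dz": 0, "turn": 0},
  {"dx": 0, "dy": 0, "dz": 0, "turn": 0},
], grip=0.1)

```text
t: 7.65
tcp_pos: [0.4818, 0.0943, 0.0098]
eef_rot: [[0.0, 0.038, -0.999], [0.0, -0.999, -0.038], [-1.0, -0.0, -0.0]]
contact_force: [-0.6, 0.6, -0.3]
gripper_width: 0.449
```

Call:
move_arm([
  {"dx": -0.01, "dy": 0, "dz": 0, "turn": 0},
  {"dx": -0.03, "dy": 0, "dz": 0, "turn": 0},
  {"dx": -0.03, "dy": 0, "dz": 0, "turn": 0},
  {"dx": -0.03, "dy": 0, "dz": 0, "turn": 0},
  {"dx": -0.03, "dy": 0, "dz": 0, "turn": 0},
  {"dx": 0, "dy": 0, "dz": 0, "turn": 0},
])

```text
t: 8.25
tcp_pos: [0.4834, 0.0943, 0.1439]
eef_rot: [[0.007, 0.038, -0.999], [-0.0, -0.999, -0.038], [-1.0, 0.001, -0.007]]
contact_force: [0.3, -0.3, -1.4]
gripper_width: 0.453
```

```bash
python3 go.py .6530 .0138 .005 -83.4
```

```text
t 8.25 tcp [0.4834 0.0943 0.1439] yaw -87.8 -> dx dy dz [ 0.1402  0.0868 -0.1654] turn -0.077 q6 1.49 w 0.4529872190266885 F [ 0.3 -0.3 -1.4]
```

Call:
move_arm([
  {"dx": 0, "dy": 0.0174, "dz": -0.0334, "turn": 0},
  {"dx": 0, "dy": 0.0174, "dz": -0.0334, "turn": 0},
  {"dx": 0, "dy": 0.0174, "dz": -0.0334, "turn": 0},
  {"dx": 0, "dy": 0.0174, "dz": -0.0334, "turn": 0},
  {"dx": 0, "dy": 0.0174, "dz": -0.0334, "turn": 0},
  {"dx": 0, "dy": 0, "dz": 0, "turn": -0.077},
  {"dx": 0.03, "dy": 0, "dz": 0, "turn": 0},
  {"dx": 0.03, "dy": 0, "dz": 0, "turn": 0},
  {"dx": 0.03, "dy": 0, "dz": 0, "turn": 0},
  {"dx": 0, "dy": 0, "dz": 0, "turn": 0},
  {"dx": 0, "dy": 0, "dz": 0, "turn": 0},
], grip=-0.1)

```text
t: 9.35
tcp_pos: [0.6519, 0.0137, 0.0502]
eef_rot: [[-0.0, 0.115, -0.993], [0.0, -0.993, -0.115], [-1.0, -0.0, 0.0]]
contact_force: [0.4, 0.5, 0.2]
gripper_width: 0.55
```

```bash
python3 go.py .6530 .0138 .005 -83.4;python3 - <<'E'
from h import *
p=bot.get_image("top"); pose,f,im=fit(p,"upper_tray",.4456,.0923,.035,.004); print(np.round(pose,4),f)
q=bot.get_image("side"); cv2.imwrite("pics/c3.png",np.hstack([cv2.resize(im,(400,400)),cv2.resize(q["img"][170:290,190:310],(400,400))])[...,::-1])
E
```

```text
t 9.35 tcp [0.6519 0.0137 0.0502] yaw -83.4 -> dx dy dz [ 0.0452 -0.     -0.0011] turn -0.0 q6 1.3 w 0.5498744858713484 F [0.4 0.5 0.2]
[0.446  0.1033 0.1459] 42468.921875
```

View pics/c3.png

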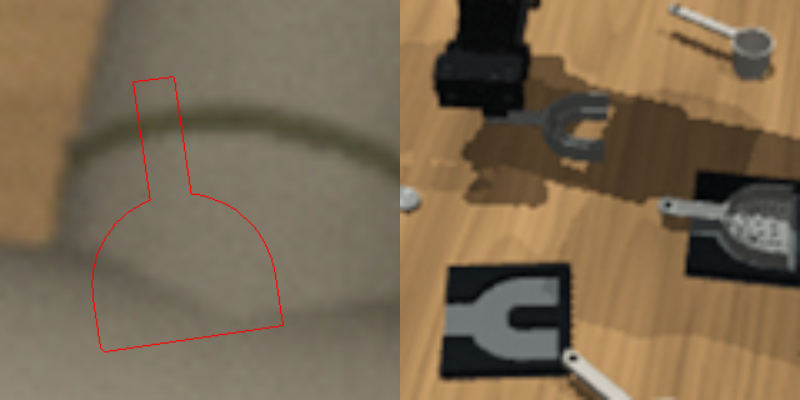

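Call:
move_arm([
  {"dx": 0.018, "dy": 0, "dz": -0.001, "turn": 0},
  {"dx": 0.016, "dy": 0, "dz": 0, "turn": 0},
  {"dx": 0.011, "dy": 0, "dz": 0, "turn": 0},
  {"dx": 0, "dy": 0, "dz": 0, "turn": 0},
  {"dx": 0, "dy": 0, "dz": 0, "turn": 0},
])

```text
t: 9.95
tcp_pos: [0.6531, 0.0137, 0.0051]
eef_rot: [[0.0, 0.115, -0.993], [-0.0, -0.993, -0.115], [-1.0, 0.0, -0.0]]
contact_force: [0.6, -0.2, 0.5]
gripper_width: 0.549
```

Call:
move_arm([
  {"dx": 0, "dy": 0, "dz": 0, "turn": 0},
  {"dx": 0, "dy": 0, "dz": 0, "turn": 0},
  {"dx": 0, "dy": 0, "dz": 0, "turn": 0},
  {"dx": 0, "dy": 0, "dz": 0, "turn": 0},
  {"dx": 0, "dy": 0, "dz": 0, "turn": 0},
  {"dx": 0, "dy": 0, "dz": 0, "turn": 0},
], grip=1)

```text
t: 10.55
tcp_pos: [0.653, 0.0138, 0.0049]
eef_rot: [[0.0, 0.115, -0.993], [-0.0, -0.993, -0.115], [-1.0, 0.0, -0.0]]
contact_force: [-0.4, -0.2, 0.4]
gripper_width: 0.169
```

```bash
python3 go.py .6530 .0138 .005 -83.4
```

```text
t 10.55 tcp [0.653  0.0138 0.0049] yaw -83.4 -> dx dy dz [-0.0001 -0.     -0.0001] turn -0.0 q6 1.3 w 0.16851276220726955 F [-0.4 -0.2  0.4]
```

Call:
move_arm([
  {"dx": -0.01, "dy": 0, "dz": 0, "turn": 0},
  {"dx": -0.02, "dy": 0, "dz": 0, "turn": 0},
  {"dx": -0.03, "dy": 0, "dz": 0, "turn": 0},
  {"dx": -0.03, "dy": 0, "dz": 0, "turn": 0},
  {"dx": -0.01, "dy": 0, "dz": 0, "turn": 0},
  {"dx": 0, "dy": 0, "dz": 0, "turn": -0.077},
  {"dx": 0, "dy": 0, "dz": 0, "turn": 0},
])

```text
t: 11.25
tcp_pos: [0.6526, 0.0138, 0.1044]
eef_rot: [[-0.001, 0.191, -0.982], [0.0, -0.982, -0.191], [-1.0, -0.0, 0.001]]
contact_force: [0.1, -0.1, -0.9]
gripper_width: 0.17
```

```bash
python3 go.py .6589 .2277 .0095 -79
```

```text
t 11.25 tcp [0.6526 0.0138 0.1044] yaw -79.0 -> dx dy dz [ 0.0949 -0.2087 -0.0472] turn 0.001 q6 1.22 w 0.17013469742243736 F [ 0.1 -0.1 -0.9]
```

Call:
move_arm([
  {"dx": 0, "dy": -0.03, "dz": -0.0067, "turn": 0},
  {"dx": 0, "dy": -0.03, "dz": -0.0067, "turn": 0},
  {"dx": 0, "dy": -0.03, "dz": -0.0067, "turn": 0},
  {"dx": 0, "dy": -0.03, "dz": -0.0067, "turn": 0},
  {"dx": 0, "dy": -0.03, "dz": -0.0067, "turn": 0},
  {"dx": 0, "dy": -0.03, "dz": -0.0067, "turn": 0},
  {"dx": 0, "dy": -0.0287, "dz": -0.007, "turn": 0},
  {"dx": 0, "dy": 0, "dz": 0, "turn": 0},
  {"dx": 0.025, "dy": 0, "dz": 0, "turn": 0},
  {"dx": 0.025, "dy": 0, "dz": 0, "turn": 0},
  {"dx": 0, "dy": 0, "dz": 0, "turn": 0},
  {"dx": 0, "dy": 0, "dz": 0, "turn": 0},
])

```text
t: 12.45
tcp_pos: [0.6595, 0.227, 0.0548]
eef_rot: [[-0.001, 0.189, -0.982], [-0.0, -0.982, -0.189], [-1.0, 0.0, 0.001]]
contact_force: [-0.4, -0.5, -0.3]
gripper_width: 0.173
```

```bash
python3 go.py .6589 .2277 .0095 -79;python3 - <<'E'
from h import *
p=bot.get_image("top")
pose,f,im=fit(p,"upper_tray",.4456,.0923,.035,.004,mk=lambda r:np.where(r.max(-1)>0,mask(r),0)); 
q=bot.get_image("side"); cv2.imwrite("pics/c4.png",np.hstack([cv2.resize(rect(p,.4456,.0923,.012),(400,400)),cv2.resize(q["img"][220:300,190:270],(400,400))])[...,::-1])
E
```

```text
t 12.45 tcp [0.6595 0.227  0.0548] yaw -79.1 -> dx dy dz [ 0.0453 -0.0007  0.0004] turn -0.002 q6 1.54 w 0.17271836352080128 F [-0.4 -0.5 -0.3]
```

View pics/c4.png

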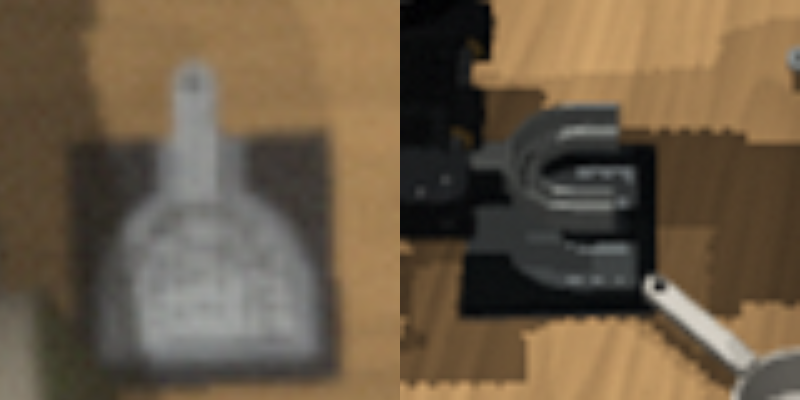

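Call:
move_arm([
  {"dx": 0.015, "dy": -0.0005, "dz": 0, "turn": 0},
  {"dx": 0.012, "dy": 0, "dz": 0, "turn": 0},
  {"dx": 0.008, "dy": 0, "dz": 0, "turn": 0},
  {"dx": 0.006, "dy": 0, "dz": 0, "turn": 0},
  {"dx": 0.003, "dy": 0, "dz": 0, "turn": 0},
  {"dx": 0, "dy": 0, "dz": 0, "turn": 0},
  {"dx": 0, "dy": 0, "dz": 0, "turn": 0},
])

```text
t: 13.25
tcp_pos: [0.6595, 0.2282, 0.0111]
eef_rot: [[0.001, 0.191, -0.982], [0.0, -0.982, -0.191], [-1.0, 0.0, -0.001]]
contact_force: [-0.1, 0.0, 0.1]
gripper_width: 0.168
```

```bash
python3 go.py .6589 .2277 .0095 -79
```

```text
t 13.25 tcp [0.6595 0.2282 0.0111] yaw -79.0 -> dx dy dz [0.0016 0.0004 0.0007] turn -0.0 q6 1.54 w 0.1681297994958208 F [-0.1  0.   0.1]
```

Call:
move_arm([
  {"dx": 0.0015, "dy": 0, "dz": 0, "turn": 0},
  {"dx": 0, "dy": 0, "dz": 0, "turn": 0},
])

```text
t: 13.45
tcp_pos: [0.6594, 0.2282, 0.0093]
eef_rot: [[0.0, 0.191, -0.982], [0.0, -0.982, -0.191], [-1.0, -0.0, -0.0]]
contact_force: [1.0, -0.2, -1.0]
gripper_width: 0.167
```

Call:
move_arm([
  {"dx": 0, "dy": 0, "dz": 0, "turn": 0},
  {"dx": 0, "dy": 0, "dz": 0, "turn": 0},
  {"dx": 0, "dy": 0, "dz": 0, "turn": 0},
  {"dx": 0, "dy": 0, "dz": 0, "turn": 0},
  {"dx": -0.01, "dy": 0, "dz": 0, "turn": 0},
  {"dx": -0.03, "dy": 0, "dz": 0, "turn": 0},
  {"dx": -0.04, "dy": 0, "dz": 0, "turn": 0},
  {"dx": -0.04, "dy": 0, "dz": 0, "turn": 0},
  {"dx": 0, "dy": 0, "dz": 0, "turn": 0},
], grip=0.1)

```text
t: 14.35
tcp_pos: [0.6617, 0.2287, 0.1368]
eef_rot: [[0.011, 0.191, -0.982], [0.002, -0.982, -0.191], [-1.0, 0.0, -0.012]]
contact_force: [0.4, 0.9, 0.5]
gripper_width: 0.452
```

```bash
python3 go.py .5106 .2792 .016 57.2
```

```text
t 14.35 tcp [0.6617 0.2287 0.1368] yaw -79.0 -> dx dy dz [ 0.1192 -0.0785  0.1401] turn -2.377 q6 1.54 w 0.451798309958877 F [0.4 0.9 0.5]
```

Call:
move_arm([
  {"dx": 0, "dy": -0.0196, "dz": 0.035, "turn": 0},
  {"dx": 0, "dy": -0.0196, "dz": 0.035, "turn": 0},
  {"dx": 0, "dy": -0.0196, "dz": 0.035, "turn": 0},
  {"dx": 0, "dy": -0.0196, "dz": 0.035, "turn": 0},
  {"dx": 0, "dy": 0, "dz": 0, "turn": -0.14},
  {"dx": 0, "dy": 0, "dz": 0, "turn": -0.14},
  {"dx": 0, "dy": 0, "dz": 0, "turn": -0.14},
  {"dx": 0, "dy": 0, "dz": 0, "turn": -0.14},
  {"dx": 0, "dy": 0, "dz": 0, "turn": -0.14},
  {"dx": 0, "dy": 0, "dz": 0, "turn": -0.14},
  {"dx": 0, "dy": 0, "dz": 0, "turn": -0.14},
  {"dx": 0, "dy": 0, "dz": 0, "turn": -0.14},
])

```text
t: 15.55
tcp_pos: [0.5069, 0.2784, 0.1295]
eef_rot: [[0.0, 0.968, -0.251], [0.0, -0.251, -0.968], [-1.0, 0.0, -0.0]]
contact_force: [-0.3, 0.3, 0.2]
gripper_width: 0.449
```

Call:
move_arm([
  {"dx": 0, "dy": 0, "dz": 0, "turn": -0.14},
  {"dx": 0, "dy": 0, "dz": 0, "turn": -0.14},
  {"dx": 0, "dy": 0, "dz": 0, "turn": -0.14},
  {"dx": 0, "dy": 0, "dz": 0, "turn": -0.14},
  {"dx": 0, "dy": 0, "dz": 0, "turn": -0.14},
  {"dx": 0, "dy": 0, "dz": 0, "turn": -0.14},
  {"dx": 0, "dy": 0, "dz": 0, "turn": -0.14},
  {"dx": 0, "dy": 0, "dz": 0, "turn": -0.14},
  {"dx": 0, "dy": 0, "dz": 0, "turn": -0.137},
  {"dx": 0, "dy": 0, "dz": 0, "turn": 0},
  {"dx": 0, "dy": 0, "dz": 0, "turn": 0},
], grip=0.0)

```text
t: 16.65
tcp_pos: [0.5069, 0.2784, 0.1293]
eef_rot: [[0.0, 0.545, 0.838], [0.0, 0.838, -0.545], [-1.0, 0.0, 0.0]]
contact_force: [-0.1, -0.1, 0.6]
gripper_width: 0.499
```

```bash
python3 go.py .5106 .2792 .016 57.2;python3 - <<'E'
from h import *
p=bot.get_image("top")
q=bot.get_image("side"); cv2.imwrite("pics/c5.png",np.hstack([cv2.resize(rect(p,.6,.2209,.012),(400,400)),cv2.resize(q["img"][220:320,190:290],(400,400))])[...,::-1])
E
```

```text
t 16.65 tcp [0.5069 0.2784 0.1293] yaw 57.0 -> dx dy dz [0.1133 0.0027 0.0026] turn -0.004 q6 -0.69 w 0.49929005485952094 F [-0.1 -0.1  0.6]
```

View pics/c5.png

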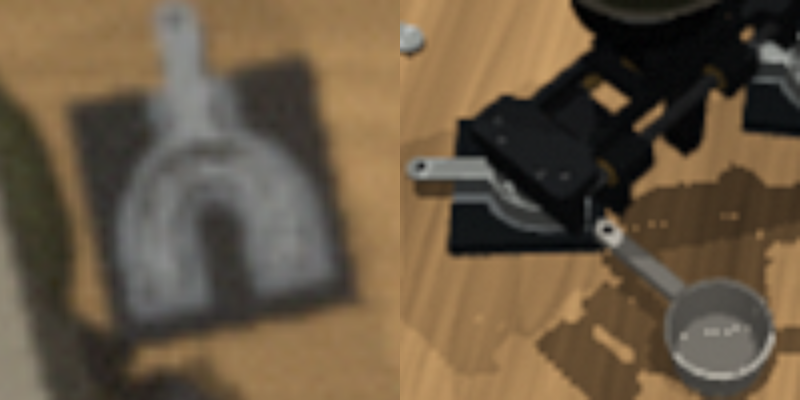

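Call:
move_arm([
  {"dx": 0.025, "dy": 0.0027, "dz": 0.0026, "turn": 0},
  {"dx": 0.025, "dy": 0, "dz": 0, "turn": 0},
  {"dx": 0.025, "dy": 0, "dz": 0, "turn": 0},
  {"dx": 0.02, "dy": 0, "dz": 0, "turn": 0},
  {"dx": 0.012, "dy": 0, "dz": 0, "turn": 0},
  {"dx": 0.006, "dy": 0, "dz": 0, "turn": 0},
  {"dx": 0, "dy": 0, "dz": 0, "turn": 0},
  {"dx": 0, "dy": 0, "dz": 0, "turn": 0},
])

```text
t: 17.55
tcp_pos: [0.5111, 0.2795, 0.0171]
eef_rot: [[0.001, 0.542, 0.84], [0.0, 0.84, -0.542], [-1.0, 0.001, 0.001]]
contact_force: [-0.1, 0.0, -0.2]
gripper_width: 0.498
```

```bash
python3 go.py .5106 .2792 .016 57.2
```

```text
t 17.55 tcp [0.5111 0.2795 0.0171] yaw 57.2 -> dx dy dz [ 0.0011 -0.0005 -0.0003] turn -0.001 q6 -0.7 w 0.4978870166638482 F [-0.1  0.  -0.2]
```

Call:
move_arm([
  {"dx": 0, "dy": 0, "dz": 0, "turn": 0},
  {"dx": 0, "dy": 0, "dz": 0, "turn": 0},
  {"dx": 0, "dy": 0, "dz": 0, "turn": 0},
  {"dx": 0, "dy": 0, "dz": 0, "turn": 0},
  {"dx": 0, "dy": 0, "dz": 0, "turn": 0},
  {"dx": 0, "dy": 0, "dz": 0, "turn": 0},
], grip=1)

```text
t: 18.15
tcp_pos: [0.5107, 0.2793, 0.0163]
eef_rot: [[0.0, 0.542, 0.84], [0.0, 0.84, -0.542], [-1.0, 0.0, 0.0]]
contact_force: [0.2, -0.9, -0.2]
gripper_width: 0.131
```

```bash
python3 go.py .5106 .2792 .016 57.2
```

```text
t 18.15 tcp [0.5107 0.2793 0.0163] yaw 57.2 -> dx dy dz [ 0.0003 -0.0001  0.    ] turn -0.0 q6 -0.7 w 0.13123422268444826 F [ 0.2 -0.9 -0.2]
```

Call:
move_arm([
  {"dx": -0.01, "dy": 0, "dz": 0, "turn": 0},
  {"dx": -0.03, "dy": 0, "dz": 0, "turn": 0},
  {"dx": -0.03, "dy": 0, "dz": 0, "turn": 0},
  {"dx": -0.03, "dy": 0, "dz": 0, "turn": 0},
  {"dx": 0, "dy": 0, "dz": 0, "turn": 0},
  {"dx": 0, "dy": 0, "dz": 0, "turn": 0},
])

```text
t: 18.75
tcp_pos: [0.5105, 0.2793, 0.1166]
eef_rot: [[0.001, 0.542, 0.84], [0.0, 0.84, -0.542], [-1.0, 0.001, 0.001]]
contact_force: [0.5, -1.1, -0.8]
gripper_width: 0.131
```

```bash
python3 go.py .43 -.377 .12 -7;python3 - <<'E'
from h import *
q=bot.get_image("side"); cv2.imwrite("pics/c6.png",cv2.resize(q["img"][200:320,190:350],(640,480))[...,::-1])
E
```

```text
t 18.75 tcp [0.5105 0.2793 0.1166] yaw 57.2 -> dx dy dz [-0.0035 -0.5952  0.288 ] turn 1.12 q6 -0.7 w 0.1311823719931507 F [ 0.5 -1.1 -0.8]
```

View pics/c6.png

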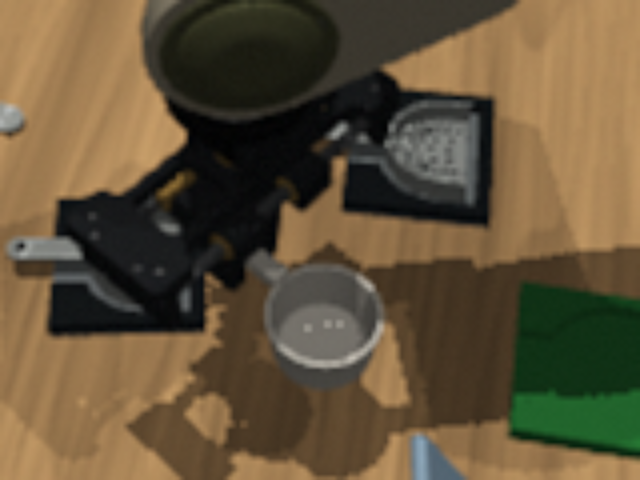

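Call:
move_arm([
  {"dx": 0, "dy": -0.0374, "dz": 0.0177, "turn": 0},
  {"dx": 0, "dy": -0.0374, "dz": 0.0177, "turn": 0},
  {"dx": 0, "dy": -0.0374, "dz": 0.0177, "turn": 0},
  {"dx": 0, "dy": -0.0374, "dz": 0.0177, "turn": 0},
  {"dx": 0, "dy": -0.0374, "dz": 0.0177, "turn": 0},
  {"dx": 0, "dy": -0.0374, "dz": 0.0177, "turn": 0},
  {"dx": 0, "dy": -0.0374, "dz": 0.0177, "turn": 0},
  {"dx": 0, "dy": -0.0374, "dz": 0.0177, "turn": 0},
  {"dx": 0, "dy": -0.0374, "dz": 0.0177, "turn": 0},
  {"dx": 0, "dy": -0.0374, "dz": 0.0177, "turn": 0},
  {"dx": 0, "dy": -0.0374, "dz": 0.0177, "turn": 0},
  {"dx": 0, "dy": -0.0374, "dz": 0.0177, "turn": 0},
])

```text
t: 20.0
tcp_pos: [0.4448, -0.2143, 0.1151]
eef_rot: [[-0.002, 0.542, 0.84], [0.002, 0.84, -0.542], [-1.0, 0.0, -0.002]]
contact_force: [1.5, 0.6, -0.5]
gripper_width: 0.13
```

Call:
move_arm([
  {"dx": 0, "dy": -0.0374, "dz": 0.0177, "turn": 0},
  {"dx": 0, "dy": -0.0374, "dz": 0.0177, "turn": 0},
  {"dx": 0, "dy": -0.0374, "dz": 0.0177, "turn": 0},
  {"dx": 0, "dy": -0.0374, "dz": 0.0177, "turn": 0},
  {"dx": 0, "dy": 0, "dz": 0, "turn": 0.14},
  {"dx": 0, "dy": 0, "dz": 0, "turn": 0.14},
  {"dx": 0, "dy": 0, "dz": 0, "turn": 0.14},
  {"dx": 0, "dy": 0, "dz": 0, "turn": 0.14},
  {"dx": 0, "dy": 0, "dz": 0, "turn": 0.14},
  {"dx": 0, "dy": 0, "dz": 0, "turn": 0.14},
  {"dx": 0, "dy": 0, "dz": 0, "turn": 0.14},
  {"dx": 0, "dy": 0, "dz": 0, "turn": 0.14},
])

```text
t: 21.2
tcp_pos: [0.4238, -0.3765, 0.1148]
eef_rot: [[-0.002, 0.992, -0.127], [0.002, -0.127, -0.992], [-1.0, -0.002, -0.002]]
contact_force: [-0.1, 0.3, -0.4]
gripper_width: 0.134
```

Call:
move_arm([
  {"dx": 0.02, "dy": 0, "dz": 0, "turn": 0},
  {"dx": 0.02, "dy": 0, "dz": 0, "turn": 0},
  {"dx": 0, "dy": 0, "dz": 0, "turn": 0},
  {"dx": 0, "dy": 0, "dz": 0, "turn": 0},
])

```text
t: 21.6
tcp_pos: [0.4241, -0.3769, 0.0758]
eef_rot: [[-0.001, 0.993, -0.122], [0.001, -0.122, -0.993], [-1.0, -0.001, -0.001]]
contact_force: [0.4, 0.7, 0.3]
gripper_width: 0.129
```

```bash
python3 go.py .4242 -.3768 .020 -7;python3 - <<'E'
from h import *
p=bot.get_image("top");q=bot.get_image("side"); cv2.imwrite("pics/c7.png",np.hstack([cv2.resize(rect(p,.43,-.315,.012),(400,400)),cv2.resize(q["img"][90:200,250:360],(400,400))])[...,::-1])
E
```

```text
t 21.6 tcp [ 0.4241 -0.3769  0.0758] yaw -7.0 -> dx dy dz [ 0.0558  0.0002 -0.    ] turn 0.0 q6 -0.81 w 0.12914383319910208 F [0.4 0.7 0.3]
```

View pics/c7.png

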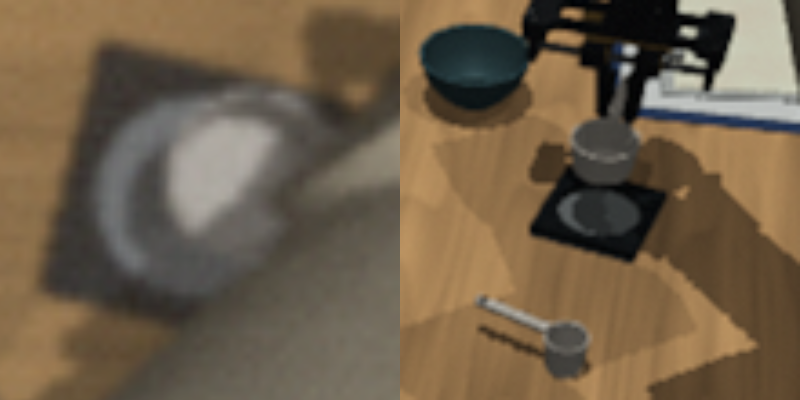

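Call:
move_arm([
  {"dx": 0.02, "dy": 0, "dz": 0, "turn": 0},
  {"dx": 0.015, "dy": 0, "dz": 0, "turn": 0},
  {"dx": 0.01, "dy": 0, "dz": 0, "turn": 0},
  {"dx": 0.006, "dy": 0, "dz": 0, "turn": 0},
  {"dx": 0.003, "dy": 0, "dz": 0, "turn": 0},
  {"dx": 0.001, "dy": 0, "dz": 0, "turn": 0},
  {"dx": 0, "dy": 0, "dz": 0, "turn": 0},
])

```text
t: 22.4
tcp_pos: [0.4244, -0.3773, 0.0216]
eef_rot: [[0.0, 0.993, -0.122], [-0.001, -0.122, -0.993], [-1.0, 0.0, 0.0]]
contact_force: [-0.2, 0.3, -0.7]
gripper_width: 0.13
```

```bash
python3 go.py .4242 -.3768 .020 -7
```

```text
t 22.4 tcp [ 0.4244 -0.3773  0.0216] yaw -7.0 -> dx dy dz [ 0.0016 -0.0003 -0.0004] turn 0.0 q6 -0.81 w 0.12952787632942525 F [-0.2  0.3 -0.7]
```

Call:
move_arm([
  {"dx": 0.0015, "dy": 0, "dz": 0, "turn": 0},
  {"dx": 0, "dy": 0, "dz": 0, "turn": 0},
])

```text
t: 22.6
tcp_pos: [0.4245, -0.3774, 0.0202]
eef_rot: [[0.001, 0.993, -0.122], [-0.001, -0.122, -0.993], [-1.0, 0.001, 0.001]]
contact_force: [-0.5, -0.3, 0.7]
gripper_width: 0.134
```

Call:
move_arm([
  {"dx": 0, "dy": 0, "dz": 0, "turn": 0},
  {"dx": 0, "dy": 0, "dz": 0, "turn": 0},
  {"dx": 0, "dy": 0, "dz": 0, "turn": 0},
  {"dx": 0, "dy": 0, "dz": 0, "turn": 0},
  {"dx": -0.01, "dy": 0, "dz": 0, "turn": 0},
  {"dx": -0.03, "dy": 0, "dz": 0, "turn": 0},
  {"dx": -0.04, "dy": 0, "dz": 0, "turn": 0},
  {"dx": -0.04, "dy": 0, "dz": 0, "turn": 0},
  {"dx": 0, "dy": 0, "dz": 0, "turn": 0},
], grip=0.2)

```text
t: 23.5
tcp_pos: [0.4257, -0.3789, 0.1457]
eef_rot: [[0.006, 0.993, -0.122], [-0.008, -0.121, -0.993], [-1.0, 0.007, 0.007]]
contact_force: [-1.4, -0.6, 0.2]
gripper_width: 0.401
```

```bash
python3 go.py .4984 -.1276 .018 67.3
```

```text
t 23.5 tcp [ 0.4257 -0.3789  0.1457] yaw -7.0 -> dx dy dz [ 0.1261  0.0407 -0.2592] turn -1.296 q6 -0.81 w 0.40070109224353306 F [-1.4 -0.6  0.2]
```

Call:
move_arm([
  {"dx": 0, "dy": 0.0058, "dz": -0.037, "turn": 0},
  {"dx": 0, "dy": 0.0058, "dz": -0.037, "turn": 0},
  {"dx": 0, "dy": 0.0058, "dz": -0.037, "turn": 0},
  {"dx": 0, "dy": 0.0058, "dz": -0.037, "turn": 0},
  {"dx": 0, "dy": 0.0058, "dz": -0.037, "turn": 0},
  {"dx": 0, "dy": 0.0058, "dz": -0.037, "turn": 0},
  {"dx": 0, "dy": 0.0059, "dz": -0.037, "turn": 0},
  {"dx": 0, "dy": 0, "dz": 0, "turn": -0.144},
  {"dx": 0, "dy": 0, "dz": 0, "turn": -0.144},
  {"dx": 0, "dy": 0, "dz": 0, "turn": -0.144},
  {"dx": 0, "dy": 0, "dz": 0, "turn": -0.144},
  {"dx": 0, "dy": 0, "dz": 0, "turn": -0.144},
])

```text
t: 24.7
tcp_pos: [0.496, -0.1248, 0.1396]
eef_rot: [[-0.0, 0.823, 0.568], [0.0, 0.568, -0.823], [-1.0, -0.0, -0.0]]
contact_force: [-0.2, -0.1, 1.4]
gripper_width: 0.401
```

Call:
move_arm([
  {"dx": 0, "dy": 0, "dz": 0, "turn": -0.144},
  {"dx": 0, "dy": 0, "dz": 0, "turn": -0.144},
  {"dx": 0, "dy": 0, "dz": 0, "turn": -0.144},
  {"dx": 0, "dy": 0, "dz": 0, "turn": -0.144},
  {"dx": 0.02, "dy": 0, "dz": 0, "turn": 0},
  {"dx": 0.02, "dy": 0, "dz": 0, "turn": 0},
  {"dx": 0.02, "dy": 0, "dz": 0, "turn": 0},
  {"dx": 0, "dy": 0, "dz": 0, "turn": 0},
  {"dx": 0, "dy": 0, "dz": 0, "turn": 0},
])

```text
t: 25.6
tcp_pos: [0.4962, -0.125, 0.0801]
eef_rot: [[-0.0, 0.386, 0.922], [0.0, 0.922, -0.386], [-1.0, 0.0, -0.0]]
contact_force: [-0.1, 0.1, -0.3]
gripper_width: 0.398
```

```bash
python3 go.py .4984 -.1276 .018 67.3;python3 - <<'E'
from h import *
p=bot.get_image("top"); pose,f,im=fit(p,"large_scoop",.432,-.315,-1.69,.004)
m=lambda r: np.clip((cv2.cvtColor(r,cv2.COLOR_RGB2GRAY).astype(float)-130)*4,0,255)
print(np.round(pose,4),f)
q=bot.get_image("side"); cv2.imwrite("pics/c8.png",np.hstack([cv2.resize(im,(400,400)),cv2.resize(q["img"][100:220,220:340],(400,400))])[...,::-1])
E
```

```text
t 25.6 tcp [ 0.4962 -0.125   0.0801] yaw 67.3 -> dx dy dz [ 0.0621 -0.0016  0.003 ] turn -0.001 q6 -1.65 w 0.39837671320923645 F [-0.1  0.1 -0.3]
[ 0.4237 -0.2914 -1.543 ] 15050.3525390625
```

View pics/c8.png

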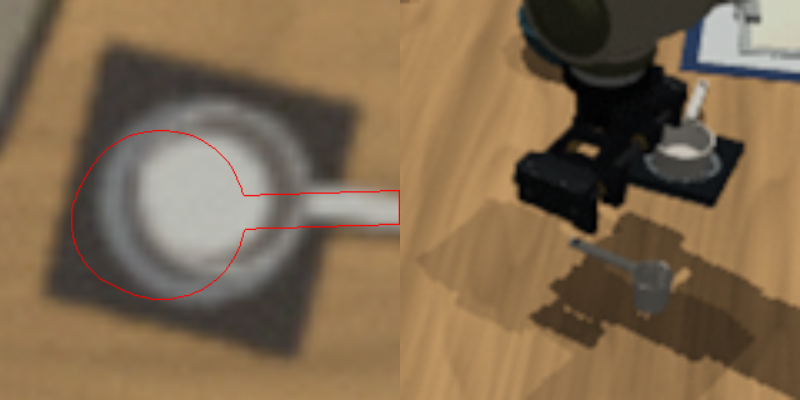

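Call:
move_arm([
  {"dx": 0.02, "dy": -0.0016, "dz": 0.003, "turn": 0},
  {"dx": 0.02, "dy": 0, "dz": 0, "turn": 0},
  {"dx": 0.014, "dy": 0, "dz": 0, "turn": 0},
  {"dx": 0.008, "dy": 0, "dz": 0, "turn": 0},
  {"dx": 0, "dy": 0, "dz": 0, "turn": 0},
  {"dx": 0, "dy": 0, "dz": 0, "turn": 0},
])

```text
t: 26.3
tcp_pos: [0.4988, -0.1278, 0.0186]
eef_rot: [[0.001, 0.386, 0.922], [-0.001, 0.922, -0.386], [-1.0, -0.0, 0.001]]
contact_force: [-0.1, -0.8, 0.5]
gripper_width: 0.398
```

Call:
move_arm([
  {"dx": 0, "dy": 0, "dz": 0, "turn": 0},
  {"dx": 0, "dy": 0, "dz": 0, "turn": 0},
  {"dx": 0, "dy": 0, "dz": 0, "turn": 0},
  {"dx": 0, "dy": 0, "dz": 0, "turn": 0},
  {"dx": 0, "dy": 0, "dz": 0, "turn": 0},
  {"dx": 0, "dy": 0, "dz": 0, "turn": 0},
], grip=1)

```text
t: 26.9
tcp_pos: [0.4985, -0.1277, 0.0179]
eef_rot: [[0.001, 0.386, 0.922], [-0.0, 0.922, -0.386], [-1.0, -0.0, 0.001]]
contact_force: [0.6, 1.2, 0.9]
gripper_width: 0.105
```

Call:
move_arm([
  {"dx": -0.01, "dy": 0, "dz": 0, "turn": 0},
  {"dx": -0.03, "dy": 0, "dz": 0, "turn": 0},
  {"dx": -0.04, "dy": 0, "dz": 0, "turn": 0},
  {"dx": -0.04, "dy": 0, "dz": 0, "turn": 0},
  {"dx": 0, "dy": 0, "dz": 0, "turn": -0.12},
  {"dx": 0, "dy": 0, "dz": 0, "turn": -0.12},
  {"dx": 0, "dy": 0, "dz": 0, "turn": -0.12},
  {"dx": 0, "dy": 0, "dz": 0, "turn": -0.123},
  {"dx": 0, "dy": 0, "dz": 0, "turn": 0},
])

```text
t: 27.8
tcp_pos: [0.4982, -0.1275, 0.1382]
eef_rot: [[0.0, -0.087, 0.996], [-0.0, 0.996, 0.087], [-1.0, -0.0, 0.0]]
contact_force: [0.5, 0.0, -0.9]
gripper_width: 0.105
```

```bash
python3 go.py .4939 -.3106 .025 95;python3 - <<'E'
from h import *
p=bot.get_image("top");q=bot.get_image("side")
im=rect(p,.432,-.315,.007,50); g=cv2.cvtColor(im,cv2.COLOR_RGB2GRAY); b=(g>165).astype(np.uint8)
n,l,s,c=cv2.connectedComponentsWithStats(b); i=1+s[1:,4].argmax(); print(s[i],"floor centre",(.432+.05-c[i][1]/2e3).round(4),(-.315+.05-c[i][0]/2e3).round(4))
cv2.imwrite("pics/c9.png",np.hstack([cv2.resize(im,(400,400)),cv2.resize(q["img"][100:220,230:350],(400,400))])[...,::-1])
E
```

```text
t 27.8 tcp [ 0.4982 -0.1275  0.1382] yaw 95.0 -> dx dy dz [ 0.1132 -0.182  -0.0203] turn 0.0 q6 -2.14 w 0.10486056629250767 F [ 0.5  0.  -0.9]
[  55   53   94   90 6639] floor centre 0.4335 -0.3156
```

View pics/c9.png

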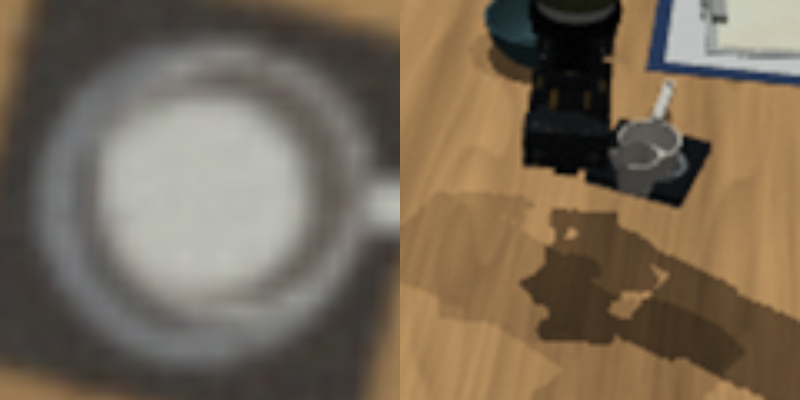

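Call:
move_arm([
  {"dx": 0, "dy": -0.0303, "dz": -0.0034, "turn": 0},
  {"dx": 0, "dy": -0.0303, "dz": -0.0034, "turn": 0},
  {"dx": 0, "dy": -0.0303, "dz": -0.0034, "turn": 0},
  {"dx": 0, "dy": -0.0303, "dz": -0.0034, "turn": 0},
  {"dx": 0, "dy": -0.0303, "dz": -0.0034, "turn": 0},
  {"dx": 0, "dy": -0.0303, "dz": -0.0034, "turn": 0},
  {"dx": 0, "dy": 0, "dz": 0, "turn": 0},
  {"dx": 0.02, "dy": 0, "dz": 0, "turn": 0},
  {"dx": 0.02, "dy": 0, "dz": 0, "turn": 0},
  {"dx": 0.015, "dy": 0, "dz": 0, "turn": 0},
  {"dx": 0, "dy": 0, "dz": 0, "turn": 0},
  {"dx": 0, "dy": 0, "dz": 0, "turn": 0},
])

```text
t: 29.1
tcp_pos: [0.4939, -0.3101, 0.0833]
eef_rot: [[0.0, -0.085, 0.996], [-0.0, 0.996, 0.085], [-1.0, -0.0, 0.0]]
contact_force: [0.6, -0.6, -1.2]
gripper_width: 0.11
```

```bash
python3 go.py .4945 -.3106 .025 95;python3 - <<'E'
from h import *
p=bot.get_image("top");q=bot.get_image("side")
cv2.imwrite("pics/c10.png",np.hstack([cv2.resize(rect(p,.432,-.315,.04,60),(400,400)),cv2.resize(q["img"][100:190,260:350],(400,400))])[...,::-1])
E
```

```text
t 29.1 tcp [ 0.4939 -0.3101  0.0833] yaw 94.9 -> dx dy dz [ 0.0583 -0.0005  0.0006] turn -0.002 q6 -2.42 w 0.10961602077650694 F [ 0.6 -0.6 -1.2]
```

View pics/c10.png

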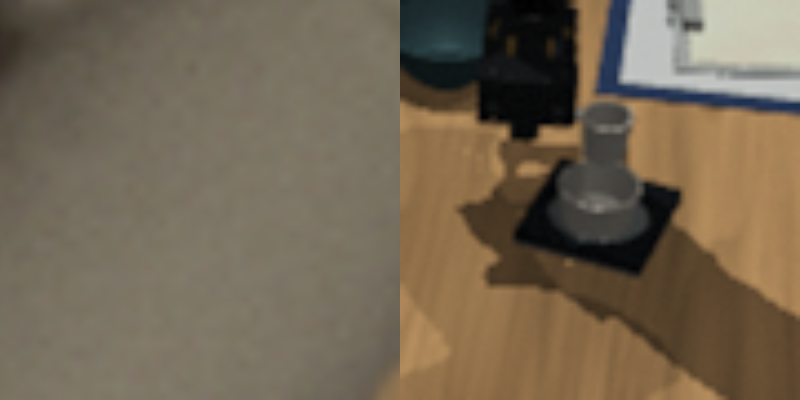

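Call:
move_arm([
  {"dx": 0.015, "dy": -0.0005, "dz": 0.0006, "turn": 0},
  {"dx": 0.015, "dy": 0, "dz": 0, "turn": 0},
  {"dx": 0.012, "dy": 0, "dz": 0, "turn": 0},
  {"dx": 0.008, "dy": 0, "dz": 0, "turn": 0},
  {"dx": 0.005, "dy": 0, "dz": 0, "turn": 0},
  {"dx": 0.002, "dy": 0, "dz": 0, "turn": 0},
  {"dx": 0, "dy": 0, "dz": 0, "turn": 0},
])

```text
t: 29.9
tcp_pos: [0.4944, -0.311, 0.0258]
eef_rot: [[0.0, -0.086, 0.996], [-0.0, 0.996, 0.086], [-1.0, -0.0, 0.0]]
contact_force: [0.4, 1.5, -0.6]
gripper_width: 0.104
```

```bash
python3 go.py .4945 -.3106 .025 95
```

```text
t 29.9 tcp [ 0.4944 -0.311   0.0258] yaw 94.9 -> dx dy dz [0.0008 0.0004 0.0001] turn -0.001 q6 -2.42 w 0.10425177477955175 F [ 0.4  1.5 -0.6]
```

Call:
move_arm([
  {"dx": 0.001, "dy": 0, "dz": 0, "turn": 0},
  {"dx": 0, "dy": 0, "dz": 0, "turn": 0},
])

```text
t: 30.1
tcp_pos: [0.4945, -0.3111, 0.0251]
eef_rot: [[0.001, -0.086, 0.996], [-0.001, 0.996, 0.086], [-1.0, -0.001, 0.001]]
contact_force: [0.4, -0.4, 0.7]
gripper_width: 0.1
```

Call:
move_arm([
  {"dx": 0, "dy": 0, "dz": 0, "turn": 0},
  {"dx": 0, "dy": 0, "dz": 0, "turn": 0},
  {"dx": 0, "dy": 0, "dz": 0, "turn": 0},
  {"dx": 0, "dy": 0, "dz": 0, "turn": 0},
  {"dx": -0.01, "dy": 0, "dz": 0, "turn": 0},
  {"dx": -0.03, "dy": 0, "dz": 0, "turn": 0},
  {"dx": -0.04, "dy": 0, "dz": 0, "turn": 0},
  {"dx": -0.04, "dy": 0, "dz": 0, "turn": 0},
  {"dx": -0.04, "dy": 0, "dz": 0, "turn": 0},
], grip=0.2)

```text
t: 31.0
tcp_pos: [0.4941, -0.3108, 0.1872]
eef_rot: [[0.0, -0.086, 0.996], [-0.0, 0.996, 0.086], [-1.0, -0.0, 0.0]]
contact_force: [0.6, -0.9, -0.5]
gripper_width: 0.4
```

Call:
move_arm([
  {"dx": 0, "dy": 0.035, "dz": 0, "turn": 0},
  {"dx": 0, "dy": 0.035, "dz": 0, "turn": 0},
  {"dx": 0, "dy": 0.035, "dz": 0, "turn": 0},
  {"dx": 0, "dy": 0.035, "dz": 0, "turn": 0},
  {"dx": 0, "dy": 0.035, "dz": 0, "turn": 0},
  {"dx": 0, "dy": 0.035, "dz": 0, "turn": 0},
  {"dx": 0, "dy": 0, "dz": 0, "turn": 0},
  {"dx": 0, "dy": 0, "dz": 0, "turn": 0},
])

```text
t: 31.8
tcp_pos: [0.4764, -0.1017, 0.1854]
eef_rot: [[0.001, -0.087, 0.996], [-0.001, 0.996, 0.087], [-1.0, -0.001, 0.001]]
contact_force: [1.0, -0.5, 0.6]
gripper_width: 0.4
```

```bash
python3 - <<'E'
from h import *
p=bot.get_image("top");q=bot.get_image("side"); w=cloud(p); 
k=(abs(w[...,0]-.433)<.012)&(abs(w[...,1]+.316)<.012); print("z centre",np.nanpercentile(w[k][:,2],[10,50,90]).round(4))
a=[cv2.resize(rect(p,.45,-.33,.04,100),(400,400)),cv2.resize(q["img"][100:190,260:350],(400,400))]
b=cv2.resize(q["img"],(266,200)); b2=cv2.resize(p["img"],(266,200)); b3=cv2.resize(q["img"][200:290,200:320],(268,200))
cv2.imwrite("pics/c11.png",np.vstack([np.hstack(a),np.hstack([b,b2,b3])])[...,::-1])
E
```

```text
z centre [0.0065 0.0107 0.0191]
```

View pics/c11.png

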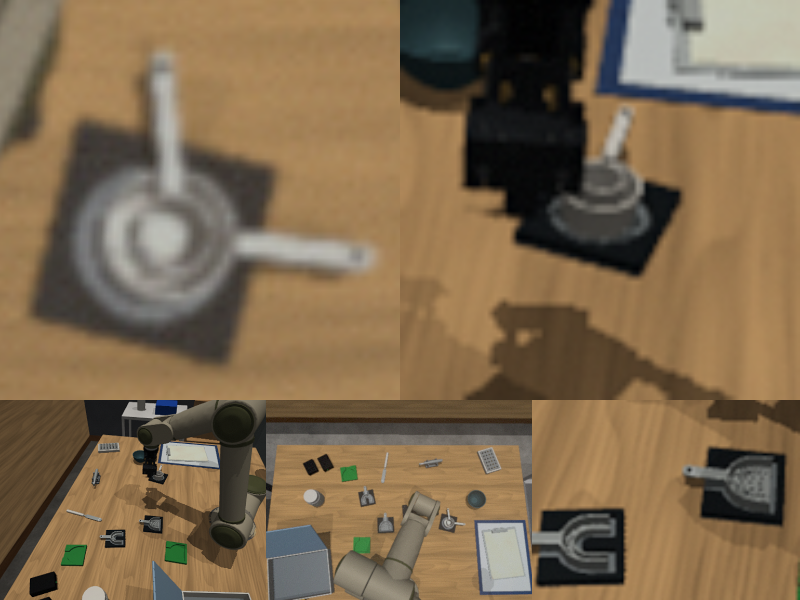

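```bash
python3 -c "
from station import bot
print(bot.observe()['t'],bot.job_done())"
```

```text
the job is handed in; nothing more can be done
31.9 None
```

The kit is packed in the order you asked, and I handed the job in at 31.9 s of the 102 s allowed.

- **Trays:** The upper tray is in the grey palate insert and the lower tray is in the horseshoe insert. In the camera pictures both lie inside their own recess with the handle out over the channel.
- **Large scoop:** It stands upright in the round well, centred to within about 2 mm.
- **Small scoop:** It is nested in the large one, with the handles about 100° apart. The depth reading at its inner floor was about 11 mm, which fits it being fully down.
- **Contact and bystanders:** The wrist force read at the end of each move stayed within about 2 N. The bowl, tub and green look-alikes were left alone, and the gripper was well clear of everything at the end.

**Failed checks:** Two automatic shape fits failed. The first was on the upper tray, because the arm hid it. The second was on the large scoop, because its grey mask also picked up the insert block. I judged those two placings from the pictures instead, plus the centre of the scoop's floor for the large scoop.

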